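Feed the die box down the press's guide lane

ROBOT

A 6-joint arm with a two-finger parallel gripper is mounted at the origin on the work surface. World frame = base frame: x ahead of the robot, y to its left, z up, the work surface at z = 0. Lengths are in m, angles in rad, forces in N, time in s.
With the tool pointing down it reaches from about 0.425 to 0.95 m from the base axis. Payload 3.5 kg.
Tool frame: the origin (TCP) lies on the centre line of the jaws, within the pads' length; the fingertips stand 14 mm ahead of it and the grasp point (between the pads) lies 5 mm behind it (tips_ahead is the distance from the TCP to the fingertips, in m); y points along the fingers, z is the direction in which the jaws open and shut, and the axes are right-handed (so a half turn about y gives the same grasp; the last joint's range is limited). The gripper opens to 85 mm and grips with 20 to 120 N. Pads are 22 mm wide; open, the fingers measure 114 mm over their backs; the gripper's body (76 mm by 85 mm) begins 54 mm behind the grasp point. The pads swing forward as they close: fully open they stand 13 mm farther back than shut.
Start: joints at [-1.451, 0.286, 1.577, -0, 1.279, -0.15], TCP at [0.18, -0.651, 0.245] pointing down, gripper open.
Joint ranges: [-2.77, 2.77], [-0.9, 2.22], [0.21, 2.48], [-1.53, 4.67], [0.24, 2.81], [-2.84, 2.84]. Speed limits (rad/s): [2.79, 2.79, 3.14, 3.14, 3.14, 3.14].

INTERFACE

Orientations are given as a unit quaternion [x, y, z, w].
In Python, from plant import get_state, read_camera, sign_off, tips_ahead gives the robot as it stands.
- The arm moves only by the tool send_rows, never from a script. Its argument "plan" is a list of rows, each a list of 2 entries, a list of its own where there are three numbers: the shift along the tool's x, y, z in units of 12 cm (1.0 is 12 cm), then the turn, a rotation vector about the tool's x, y, z in units of 360 degrees (1.0 is 360 degrees). In form: [[[tx, ty, tz], [rx, ry, rz]], ...]. A call has 1 to 12 rows; each row shifts and turns the commanded pose from where the row before left it, along the tool's axes as they then stand; what a row does not reach is not made up. A row lasts 1/10 s, in which the tool goes at most 50 mm and 8.59 degrees, less where a joint would pass 70% of its speed; a pose out of reach is approached as far as the arm can. A call with a number of a shift or a turn outside -1 to 1 is refused whole. A call with a gripper value outside its range is refused whole. "gripper" is the closure, from 0 (fully open) to 1 (shut), set as the call begins (left out, the last holds). The fingers move at their own pace and stop on an object; "grip_force" is the grip in N (left out, the last holds). Time passes only in rows, so rows that do not move let the fingers close. It gives the time, the measured TCP pose, the force and the opening at its end, in the units of the state.
- get_state(): the state, without advancing time (a new reading comes with each control period).
- read_camera(name): name is "side" or "top" or "wrist"; returns a dict with "img" (384x512x3 uint8, blue, green, red), "fx", "fy", "cx", "cy" (pixels), "world_from_camera" (4x4, takes a point from camera to world coordinates); the wrist camera has in their place "mount" (4x4, takes a point from camera to tool coordinates, whose origin is the TCP and whose axes are the tool frame's). Camera axes: x right, y down, z forward; pixel columns grow to the right and rows downward; lengths in m; the calibration is good to about 2 mm. A picture is of the moment at which its call begins: read the wrist's pose just before it. There is no depth.
- sign_off(): hands the job in, once; it reports no verdict.
The state is a dict: "time": time; "qpos": joint angles; "dq": joint speeds; "joint_efforts": joint torques, N m; "eef_pos": TCP position; "tcp_rot": TCP orientation; "contact_force": force on the tool from outside, world axes, zero at the start; "wrist_torque": the same for the moment, N m; "opening": opening from 0.0 (shut) to 1.0 (fully open).
Only numpy, scipy, OpenCV 4.12 (cv2) and the standard library are available. Lean on these libraries where they do the work, as an engineer would, in place of code of your own. Each camera call takes 0.05 s, during which the arm holds its last target. There are 200 camera calls.

TASK

Push the die box along the bed, in between the two guide rails and all the way down the lane until it sits square and flush against the depth stop, without the box or the robot ever touching either rail. Only push it with the fingers: keep it flat on the bed, never lift or tip it. Leave the jar, the brass stamp and the maul head where they stand, and finish with the robot clear of everything.

Things in the scene. Friction and masses are not known exactly. Their poses are not given: they have to be found in the camera images.
- feed_bed: Fixed flat aluminium bed plate on the table, 200 x 440 x 12 mm (x, y, z). Origin: centre of its underside, on the table; its top is 12 mm above the table. The lane runs along its y axis; the box is to be pushed in its +y direction. The lane's centre line is its x = 0. The bolt heads on it (5 mm high, at x = +-85 mm) lie outside the lane.
- rail_near: Fixed dark steel guide rail on the bed, robot's side: 10 mm thick (x), 270 mm long (y), 14 mm high, its top 26 mm above the table. Origin: centre of its underside, at x = -63, y = +75 mm in the bed's frame. Both rails span y = -60 (the lane's open mouth) to +210 mm of the bed; the gap between them is 116 mm. Must not be touched.
- rail_far: The same guide rail on the far side, origin at x = +63 mm, y = +75 mm in the bed's frame. Must not be touched.
- depth_stop: Fixed grey stop block between the rails near the lane's far end, 100 x 20 x 30 mm (x, y, z) with a black clamp knob on top (diameter 22, 12 mm high). Origin: centre of its underside, on the bed's top; axes parallel to the bed's. Its place along the lane differs from run to run.
- stop_face (a point): Centre of the stop's face that the box must come to rest against: 10 mm to the -y side of the stop's origin, 12 mm above the bed's top.
- die_box: Loose box, steel below, plywood on top with a thin steel outline (3 mm proud); 96 mm wide (x), 110 mm long (y), 50 mm high, about 0.7 kg, flat sides, slides on the bed with friction. Origin: centre of its underside. Starts on the open bed before the lane's mouth, somewhat turned and off to one side of the centre line. Centred and square in the lane it has 10 mm free on each side.
- die_box_front (a point): Centre of the box's leading (+y) face: 55 mm from its origin, 12 mm above its underside.
- rivet_jar: Bystander: closed glass jar with a steel cap, diameter 52, 70 mm high, standing on the table beyond the lane. Origin: centre of its underside.
- brass_stamp: Bystander: brass hand stamp, diameter 28, 75 mm high, standing on the table beyond the lane. Origin: centre of its underside.
- maul_head: Bystander: white maul head, diameter 58, 60 mm high, standing on the table on the robot's side of the lane. Origin: centre of its underside.
Things that resemble listed ones, but are neither listed nor needed, are in the scene too. Leave any purple or turquoise look-alike of the die_box alone.

How it is judged:
By the outcome, as a careful person would: the job done as asked, in the order asked, and still so for the second after the job is handed in, with the robot touching nothing.
It also fails if it takes over 72 s, if anything falls off the work surface, if the arm or the gripper's body presses on something with over 40 N, if the wrist force passes 120 N, or if a joint passes its speed limit or range.

## Working session

There is one attempt and no reset: what is moved stays moved. The work goes in short steps, Python scripts to look and compute and a tool call to move; the robot and the scene stay as the last step left them, time stands still between calls to the robot, and variables do not carry over. Pictures are saved under pics/ and viewed, about 8 in all and at most 12, crops included, and the job is handed in when it is done.

Besides the shell and the picture viewer there is one more tool, called after ">>>" as a command line: name --argument value ..., lists and objects as JSON in quotes. send_rows: Moves the arm, as the interface text tells. Its arguments: {"type":"object","properties":{"plan":{"type":"array"},"gripper":{"type":"number"},"grip_force":{"type":"number"}},"required":["plan"]}

```bash
mkdir -p pics; python3 - <<'E'
from plant import *
import cv2,numpy as np
s=get_state();print({k:np.round(v,3) for k,v in s.items()},tips_ahead)
a=read_camera("top");b=read_camera("side")
for n,c in(("top",a),("side",b)):
  cv2.imwrite(f"pics/{n}0.png",c["img"]);print(n,c["fx"],c["fy"],c["cx"],c["cy"],np.round(c["world_from_camera"],4).tolist())
E
```

```text
{'time': np.float64(0.0), 'qpos': array([-1.451,  0.287,  1.578, -0.   ,  1.279, -0.15 ]), 'dq': array([-0.   ,  0.001, -0.001,  0.001,  0.001, -0.   ]), 'joint_efforts': array([ 1.0000e-03, -4.0598e+01, -2.9263e+01, -0.0000e+00,  6.0000e-03,
        0.0000e+00]), 'eef_pos': array([ 0.18 , -0.65 ,  0.244]), 'tcp_rot': array([-0.095,  0.702, -0.7  ,  0.095]), 'contact_force': array([-0.469,  0.22 , -0.386]), 'wrist_torque': array([ 0.005, -0.004,  0.025]), 'opening': np.float64(1.001)} 0.014
top 371.8569682672855 371.8569682672855 262.90348463984014 192.42940849408114 [[0.0113, -0.9948, 0.1016, 0.494], [-0.9999, -0.0105, 0.0075, -0.0539], [-0.0064, -0.1017, -0.9948, 0.8973], [0.0, 0.0, 0.0, 1.0]]
side 459.6811419856814 459.6811419856814 252.78563691200193 193.82457834471597 [[-0.779, -0.3679, 0.5077, 0.0157], [-0.627, 0.4581, -0.6301, 0.5958], [-0.0007, -0.8092, -0.5875, 0.6716], [0.0, 0.0, 0.0, 1.0]]
```

View pics/top0.png

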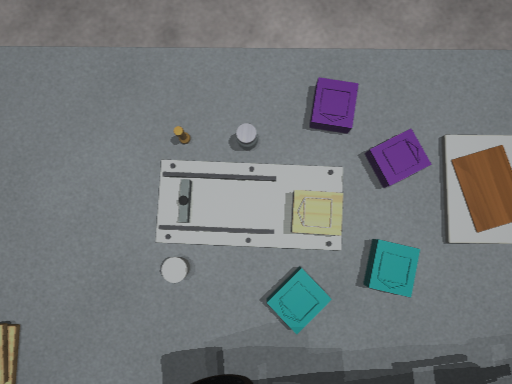

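View pics/side0.png

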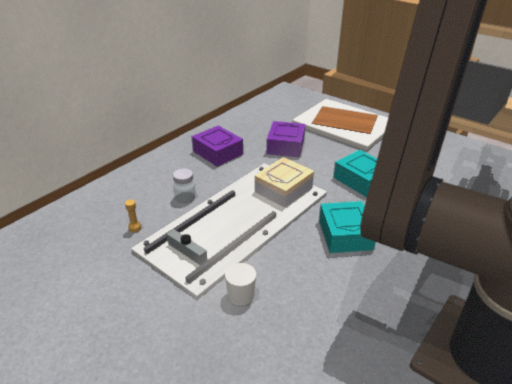

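Top view: the lane runs to image left (+y world). The yellow-topped box is at about (318,212), the stop at (184,200), rails at rows 177 and 230, and look-alikes are well aside. In the side view the jar (184,184), stamp (133,216) and maul head (240,285) all stand clear of the lane.

```bash
cat > h.py <<'E'
from plant import *
import cv2,numpy as np
def cast(c,px,z,W=None):
    W=c["world_from_camera"] if W is None else W
    px=np.atleast_2d(px).astype(float)
    d=np.c_[(px[:,0]-c["cx"])/c["fx"],(px[:,1]-c["cy"])/c["fy"],np.ones(len(px))]@W[:3,:3].T
    return (W[:3,3]+d*((z-W[2,3])/d[:,2])[:,None])[:,:2]
def blobs(m,amin,n=9):
    cs=cv2.findContours(m.astype(np.uint8),cv2.RETR_EXTERNAL,cv2.CHAIN_APPROX_NONE)[0]
    return sorted([k for k in cs if cv2.contourArea(k)>amin],key=cv2.contourArea,reverse=True)[:n]
def rect(c,k,z,W=None):
    "min-area rectangle of a contour cast on plane z: centre, (long side, short side), angle of long side (deg, world)"
    p=cast(c,k[:,0]+0.0,z,W).astype(np.float32)*1000
    r=cv2.minAreaRect(p);b=cv2.boxPoints(r);e=[b[1]-b[0],b[2]-b[1]];e=max(e,key=np.linalg.norm)
    a=np.degrees(np.arctan2(e[1],e[0]))%180
    return np.round(r[0],1),np.round(sorted(r[1])[::-1],1),round(float(a),2)
E
cat > m.py <<'E'
from h import *
c=read_camera("top");g=c["img"];hsv=cv2.cvtColor(g,cv2.COLOR_BGR2HSV).astype(int)
H,S,V=hsv[...,0],hsv[...,1],hsv[...,2]
box=(H>15)&(H<40)&(S>50)&(V>90); roi=np.zeros(H.shape,bool); roi[155:260,140:360]=1
white=(V>150)&(S<40)&roi
k=blobs((white|(box&roi)),2000)[0]; print("bed",rect(c,cv2.convexHull(k),.012))
for k in blobs(box&roi,300): print("box",cv2.boundingRect(k),rect(c,k,.0605))
dark=(V<85)&roi
for k in blobs(dark,60): print("dark",cv2.boundingRect(k),rect(c,k,.026))
mid=(V>=85)&(V<150)&(S<60)&roi; mid[:170]=0;mid[236:]=0;mid[:,:170]=0;mid[:,200:]=0
for k in blobs(mid,60): print("mid",cv2.boundingRect(k),rect(c,k,.042))
cv2.imwrite("pics/z.png",cv2.resize(g[150:260,140:360],None,fx=3.6,fy=3.6,interpolation=cv2.INTER_CUBIC))
E
python3 m.py
```

```text
bed (array([556.7, -16.2]), array([439.8, 198.2]), 88.2)
box (292, 190, 51, 45) (array([ 536.3, -169.6]), array([110.2,  95.6]), 87.0)
dark (163, 172, 113, 9) (array([620.4,  57.2]), array([265.9,  10.6]), 88.22)
dark (160, 225, 101, 8) (array([496.3,  75.6]), array([234.2,   8.6]), 87.49)
dark (179, 181, 13, 41) (array([561.4, 137.3]), array([94.5, 26.2]), 178.22)
mid (177, 179, 16, 44) (array([560.9, 134.6]), array([100.7,  32.5]), 177.96)
```

View pics/z.png

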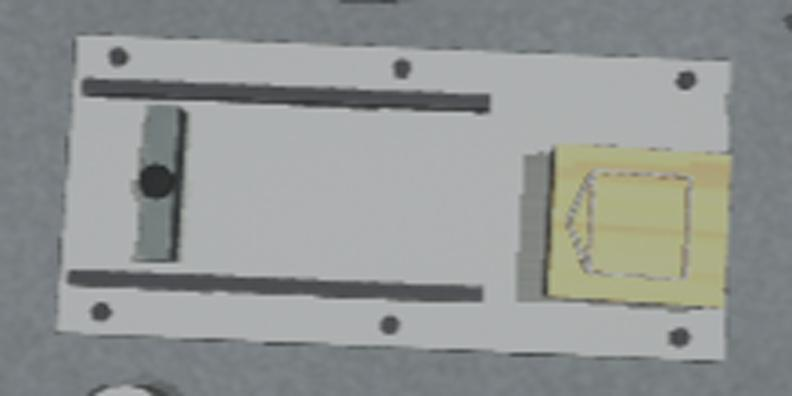

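```bash
cat >> h.py <<'E'
from scipy.spatial.transform import Rotation as R
th=np.radians(88.2);BY=np.array([np.cos(th),np.sin(th)]);BX=np.array([BY[1],-BY[0]]);O=np.array([.5562,-.0162])
def tobed(p): return np.array([(p-O)@BX,(p-O)@BY])
def toworld(b): return O+b[0]*BX+b[1]*BY
def go(bx,by,z,jaw,sgn=None):
    "shift and turn (tool axes, row units, total) from the measured pose to bed (mm), z (mm), jaws along bed 'x' or 'y'"
    s=get_state();A=R.from_quat(s["tcp_rot"]);best=None
    for sg in (1,-1):
        v=sg*np.r_[BX if jaw=='x' else BY,0];y=np.array([0,0,-1.]);T=R.from_matrix(np.c_[np.cross(y,v),y,v])
        rv=(A.inv()*T).as_rotvec()
        if best is None or np.linalg.norm(rv)<np.linalg.norm(best):best=rv
    t=np.r_[toworld(np.array([bx,by])/1000),z/1000]
    d=A.inv().apply(t-s["eef_pos"])/.12
    print("bed",np.round(tobed(s["eef_pos"][:2])*1000,1),"z",round(s["eef_pos"][2]*1000,1),"t",s["time"],"F",np.round(s["contact_force"],1))
    print("target",np.round(t,4),"shift",np.round(d,3),"turn",np.round(best/2/np.pi,4),"axes\n",np.round(A.as_matrix(),3))
E
python3 - <<'E'
from h import *
go(-97,-154,150,'y')
E
```

```text
bed [-356.2 -645.4] z 244.2 t 0.15 F [0.  0.1 0.1]
target [ 0.4544 -0.1671  0.15  ] shift [-3.278  0.792 -3.268] turn [0.0003 0.0479 0.    ] axes
 [[-0.964 -0.     0.267]
 [-0.267  0.002 -0.964]
 [-0.    -1.    -0.002]]
```

>>> send_rows --plan '[[[-0.137, 0, -0.136], [0, 0, 0]], [[-0.137, 0, -0.136], [0, 0, 0]], [[-0.137, 0, -0.136], [0, 0, 0]], [[-0.137, 0, -0.136], [0, 0, 0]], [[-0.137, 0, -0.136], [0, 0, 0]], [[-0.137, 0, -0.136], [0, 0, 0]], [[-0.137, 0, -0.136], [0, 0, 0]], [[-0.137, 0, -0.136], [0, 0, 0]], [[-0.137, 0, -0.136], [0, 0, 0]], [[-0.137, 0, -0.136], [0, 0, 0]], [[-0.137, 0, -0.136], [0, 0, 0]], [[-0.137, 0, -0.136], [0, 0, 0]]]' --gripper 0.35

```text
time: 1.35
eef_pos: [0.3181, -0.4081, 0.245]
tcp_rot: [-0.095, 0.701, -0.7, 0.095]
contact_force: [-0.7, -0.5, 0.5]
opening: 0.652
```

>>> send_rows --plan '[[[-0.137, 0, -0.136], [0, 0, 0]], [[-0.137, 0, -0.136], [0, 0, 0]], [[-0.137, 0, -0.136], [0, 0, 0]], [[-0.137, 0, -0.136], [0, 0, 0]], [[-0.137, 0, -0.136], [0, 0, 0]], [[-0.137, 0, -0.136], [0, 0, 0]], [[-0.137, 0, -0.136], [0, 0, 0]], [[-0.137, 0, -0.136], [0, 0, 0]], [[-0.137, 0, -0.136], [0, 0, 0]], [[-0.137, 0, -0.136], [0, 0, 0]], [[-0.137, 0, -0.136], [0, 0, 0]], [[-0.137, 0, -0.136], [0, 0, 0]]]'

```text
time: 2.55
eef_pos: [0.456, -0.1669, 0.245]
tcp_rot: [-0.095, 0.701, -0.701, 0.095]
contact_force: [0.1, -0.7, -0.4]
opening: 0.647
```

>>> send_rows --plan '[[[0, 0.1, 0], [0, 0.012, 0]], [[0, 0.1, 0], [0, 0.012, 0]], [[0, 0.1, 0], [0, 0.012, 0]], [[0, 0.1, 0], [0, 0.012, 0]], [[0, 0.1, 0], [0, 0, 0]], [[0, 0.1, 0], [0, 0, 0]], [[0, 0, 0], [0, 0, 0]], [[0, 0, 0], [0, 0, 0]]]'

```text
time: 3.35
eef_pos: [0.4557, -0.1679, 0.1731]
tcp_rot: [0.011, 0.707, -0.707, -0.011]
contact_force: [-0.2, -0.8, -0.1]
opening: 0.649
```

```bash
python3 - <<'E'
from h import *
c=read_camera("wrist");cv2.imwrite("pics/w1.png",c["img"])
go(-97,-154,41,'y'); print(get_state()["opening"])
E
```

```text
bed [ -95.3 -154.9] z 173.7 t 3.4 F [0.2 0.1 0.8]
target [ 0.4544 -0.1671  0.041 ] shift [ 0.015  1.106 -0.008] turn [-0.      0.     -0.0001] axes
 [[-1.     0.001 -0.031]
 [ 0.031 -0.    -1.   ]
 [-0.001 -1.     0.   ]]
0.6497134632766464
```

View pics/w1.png

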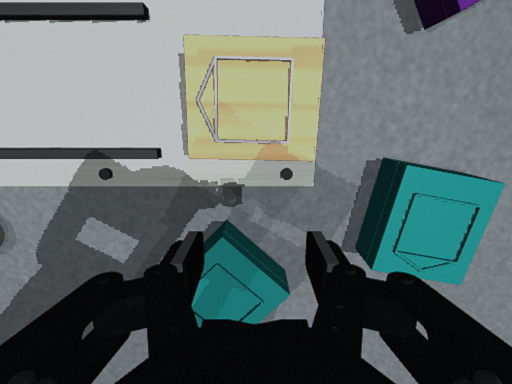

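The wrist view shows the die box at (255,97) and the turquoise look-alike's corner at (232,222), close to where the fingers will come down. I'll measure both.

```bash
cat >> h.py <<'E'
def wrist():
    s=get_state();c=read_camera("wrist");W=np.eye(4);W[:3,:3]=R.from_quat(s["tcp_rot"]).as_matrix();W[:3,3]=s["eef_pos"]
    return c,W@c["mount"]
def boxmask(g):
    h=cv2.cvtColor(g,cv2.COLOR_BGR2HSV);return cv2.inRange(h,(15,50,80),(40,255,255))>0
def show(c,W,z=.0605):
    k=blobs(boxmask(c["img"]),300)[0];r=rect(c,cv2.convexHull(k),z,W)
    print("box bed mm",np.round(tobed(r[0]/1000)*1000,1),r[1],"turn",round(r[2]-88.2,2))
E
python3 - <<'E'
from h import *
for n in("top","wrist"):
    if n=="top": c=read_camera("top");W=c["world_from_camera"]
    else: c,W=wrist()
    show(c,W)
    h=cv2.cvtColor(c["img"],cv2.COLOR_BGR2HSV);m=cv2.inRange(h,(80,120,40),(100,255,255))>0
    for k in blobs(m,300,3):
        for z in(.0,.05):
            p=cast(c,k[:,0],z,W);b=np.array([tobed(q) for q in p])*1000;i=b[:,0].argmax()
            print(n,z,"turq corner bed",b[i].round(1),"px",k[i,0])
c,W=wrist()
print("bed edge check", [ (tobed(q)*1000).round(1) for q in cast(c,[[314,185],[160,153],[160,148]],.012,W)])
E
```

```text
box bed mm [-120.9 -257.5] [138.1  67.5] turn -31.53
top 0.0 turq corner bed [ -70.1 -304.9] px [376 239]
top 0.05 turq corner bed [ -69.5 -290.1] px [376 239]
box bed mm [ -15.9 -153.6] [110.1  96. ] turn -1.36
wrist 0.0 turq corner bed [ -76.2 -319.9] px [405 163]
wrist 0.05 turq corner bed [ -68.3 -292.7] px [405 163]
wrist 0.0 turq corner bed [-143.5 -123.6] px [227 221]
wrist 0.05 turq corner bed [-124.4 -128.9] px [227 221]
bed edge check [array([ -97.9, -219.3]), array([-63.5, -57.4]), array([-58.3, -57.9])]
```

The wrist and first top measurements agree: box at bed (-15.9,-153.6), turned -1.3°. The turquoise corner is at bed x≈-143, well behind the fingers, so I'll descend.

>>> send_rows --plan '[[[0, 0.11, 0], [0, 0, 0]], [[0, 0.11, 0], [0, 0, 0]], [[0, 0.11, 0], [0, 0, 0]], [[0, 0.11, 0], [0, 0, 0]], [[0, 0.11, 0], [0, 0, 0]], [[0, 0.11, 0], [0, 0, 0]], [[0, 0.11, 0], [0, 0, 0]], [[0, 0.11, 0], [0, 0, 0]], [[0, 0.11, 0], [0, 0, 0]], [[0, 0.11, 0], [0, 0, 0]], [[0, 0, 0], [0, 0, 0]]]'

```text
time: 4.65
eef_pos: [0.4544, -0.167, 0.039]
tcp_rot: [0.01, 0.708, -0.706, -0.013]
contact_force: [-0.3, 0.4, -0.6]
opening: 0.654
```

>>> send_rows --plan '[[[-0.02, 0, 0], [0, 0, 0]], [[-0.02, 0, 0], [0, 0, 0]], [[-0.02, 0, 0], [0, 0, 0]], [[-0.02, 0, 0], [0, 0, 0]], [[-0.02, 0, 0], [0, 0, 0]], [[-0.02, 0, 0], [0, 0, 0]], [[-0.02, 0, 0], [0, 0, 0]], [[0, 0, 0], [0, 0, 0]]]'

```text
time: 5.45
eef_pos: [0.473, -0.1685, 0.0414]
tcp_rot: [-0.011, -0.707, 0.707, 0.011]
contact_force: [-0.2, 0.6, -0.2]
opening: 0.652
```

```bash
python3 - <<'E'
from h import *
go(-59,-154,41,'y');c,W=wrist();show(c,W);cv2.imwrite("pics/w2.png",c["img"])
E
```

```text
bed [ -78.4 -154.8] z 41.4 t 5.45 F [-0.2  0.6 -0.2]
target [ 0.4924 -0.1683  0.041 ] shift [-0.162  0.003 -0.007] turn [-0. -0. -0.] axes
 [[-0.999  0.    -0.032]
 [ 0.032 -0.    -0.999]
 [-0.    -1.     0.   ]]
box bed mm [ -17.9 -153.4] [110.2  92.4] turn -1.32
```

View pics/w2.png

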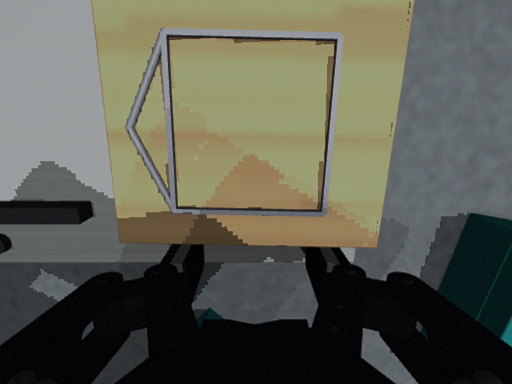

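The fingers stand just behind the box's near side (row 245) with no contact yet. I'll push sideways slowly.

>>> send_rows --plan '[[[-0.012, 0, 0], [0, 0, 0]], [[-0.012, 0, 0], [0, 0, 0]], [[-0.012, 0, 0], [0, 0, 0]], [[-0.012, 0, 0], [0, 0, 0]], [[-0.012, 0, 0], [0, 0, 0]], [[-0.012, 0, 0], [0, 0, 0]], [[-0.012, 0, 0], [0, 0, 0]], [[-0.012, 0, 0], [0, 0, 0]], [[-0.012, 0, 0], [0, 0, 0]], [[-0.012, 0, 0], [0, 0, 0]], [[-0.012, 0, 0], [0, 0, 0]], [[0, 0, 0], [0, 0, 0]]]'

```text
time: 6.7
eef_pos: [0.488, -0.1686, 0.0412]
tcp_rot: [0.01, 0.707, -0.707, -0.012]
contact_force: [-5.6, -0.2, 3.5]
opening: 0.647
```

```bash
cat > n.py <<'E'
from h import *
# edges of the box top in the wrist view by line fits: side edges in bed frame
c,W=wrist();m=boxmask(c["img"]);k=blobs(m,300)[0]
p=np.array([tobed(q) for q in cast(c,cv2.convexHull(k)[:,0],.062,W)])*1000
print("hull corners bed",cv2.approxPolyDP(p.astype(np.float32)[:,None],4,True)[:,0].round(1).tolist())
E
python3 n.py; python3 -c "
from h import *
go(-59,-154,41,'y')"
```

```text
hull corners bed [[41.5, -206.5], [-52.29999923706055, -206.0], [-52.20000076293945, -98.4000015258789], [41.599998474121094, -98.0999984741211]]
bed [ -63.3 -154.4] z 41.2 t 6.75 F [-5.4 -0.6  3.4]
target [ 0.4924 -0.1683  0.041 ] shift [-0.036  0.002 -0.003] turn [0.0001 0.     0.0002] axes
 [[-1.    -0.001 -0.031]
 [ 0.031  0.001 -1.   ]
 [ 0.001 -1.    -0.001]]
```

>>> send_rows --plan '[[[-0.012, 0, 0], [0, 0, 0]], [[-0.012, 0, 0], [0, 0, 0]], [[-0.012, 0, 0], [0, 0, 0]], [[0, 0, 0], [0, 0, 0]], [[0.05, 0, 0], [0, 0, 0]], [[0.1, 0, 0], [0, 0, 0]], [[0.1, 0, 0], [0, 0, 0]], [[0, -0.3, 0], [0, 0, 0]], [[0, -0.3, 0], [0, 0, 0]], [[0, -0.3, 0], [0, 0, 0]], [[0, -0.3, 0], [0, 0, 0]], [[0, 0, 0], [0, 0, 0]]]'

```text
time: 7.95
eef_pos: [0.4652, -0.1699, 0.1914]
tcp_rot: [-0.015, -0.705, 0.709, 0.007]
contact_force: [-0.2, -0.2, 0.3]
opening: 0.649
```

```bash
python3 - <<'E'
from h import *
c,W=wrist();show(c,W,.062);show(c,W,.0605)
h=cv2.cvtColor(c["img"],cv2.COLOR_BGR2HSV);m=(h[...,2]<70);m[250:]=0
for k in blobs(m,200,4):
    p=np.array([tobed(q) for q in cast(c,k[:,0],.026,W)])*1000;print("dark",cv2.boundingRect(k),p.min(0).round(1),p.max(0).round(1))
cv2.imwrite("pics/w3.png",c["img"])
go(0,-255,163,'x')
E
python3 n.py
```

```text
box bed mm [  -0.7 -152.1] [109.1  93.8] turn -0.12
box bed mm [  -0.6 -152. ] [109.7  94.4] turn -0.12
dark (0, 26, 155, 15) [ 53.6 -62.6] [65.5 83.1]
dark (343, 166, 127, 84) [-164.4 -391.6] [ -67.6 -259.9]
dark (388, 0, 49, 48) [  47.5 -330.7] [  86.9 -281.5]
dark (0, 157, 165, 11) [-68.1 -62.2] [-57.2 111.7]
bed [ -87.6 -155.7] z 188.5 t 8.0 F [ 0.4 -0.6  0.7]
target [ 0.5482 -0.2711  0.163 ] shift [-0.729  0.22   0.826] turn [ 0.0004  0.2499 -0.0013] axes
 [[-0.999  0.007 -0.032]
 [ 0.032 -0.004 -0.999]
 [-0.007 -1.     0.004]]
hull corners bed [[44.599998474121094, -206.5], [-48.5, -205.1999969482422], [-47.29999923706055, -98.0], [46.20000076293945, -98.0999984741211]]
```

View pics/w3.png

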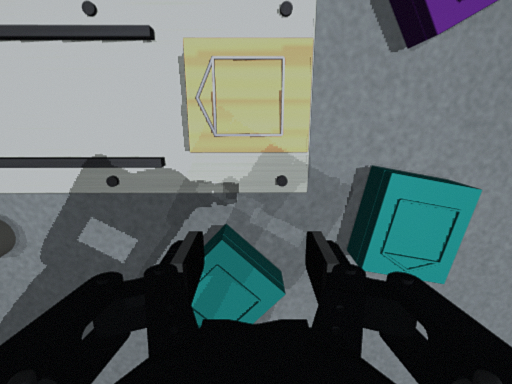

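Box now square (−0.1°) and centred (x≈−0.7 mm); rails at rows 33 and 161. Next I turn the jaws across the lane.

>>> send_rows --plan '[[[0, 0, 0], [0, 0.0208, 0]], [[0, 0, 0], [0, 0.0208, 0]], [[0, 0, 0], [0, 0.0208, 0]], [[0, 0, 0], [0, 0.0208, 0]], [[0, 0, 0], [0, 0.0208, 0]], [[0, 0, 0], [0, 0.0208, 0]], [[0, 0, 0], [0, 0.0208, 0]], [[0, 0, 0], [0, 0.0208, 0]], [[0, 0, 0], [0, 0.0208, 0]], [[0, 0, 0], [0, 0.0208, 0]], [[0, 0, 0], [0, 0.0208, 0]], [[0, 0, 0], [0, 0.0208, 0]]]'

```text
time: 9.25
eef_pos: [0.4613, -0.1674, 0.1827]
tcp_rot: [-0.507, -0.491, 0.492, 0.51]
contact_force: [0.4, -0.6, -0.6]
opening: 0.65
```

```bash
python3 - <<'E'
from h import *
go(0,-245,41,'x');print(get_state()["qpos"])
E
```

```text
bed [ -90.1 -154.1] z 182.7 t 9.25 F [ 0.4 -0.6 -0.6]
target [ 0.5485 -0.2611  0.041 ] shift [-0.757  1.177 -0.758] turn [-0.0006 -0.0006  0.0004] axes
 [[ 0.035 -0.004 -0.999]
 [ 0.999  0.002  0.035]
 [ 0.002 -1.     0.004]]
[-5.55314937e-01 -6.09117354e-02  2.07553376e+00  1.64083121e-04
  1.13124258e+00  2.62116580e+00]
```

Joint 6 would reach its limit further down the lane, so I'll use the equivalent grasp a half turn back.

>>> send_rows --plan '[[[0, 0, 0], [0, -0.0208, 0]], [[0, 0, 0], [0, -0.0208, 0]], [[0, 0, 0], [0, -0.0208, 0]], [[0, 0, 0], [0, -0.0208, 0]], [[0, 0, 0], [0, -0.0208, 0]], [[0, 0, 0], [0, -0.0208, 0]], [[0, 0, 0], [0, -0.0208, 0]], [[0, 0, 0], [0, -0.0208, 0]], [[0, 0, 0], [0, -0.0208, 0]], [[0, 0, 0], [0, -0.0208, 0]], [[0, 0, 0], [0, -0.0208, 0]], [[0, 0, 0], [0, -0.0208, 0]]]'

```text
time: 10.45
eef_pos: [0.4613, -0.1674, 0.1827]
tcp_rot: [0.008, 0.708, -0.706, -0.011]
contact_force: [0.8, 0.6, -0.2]
opening: 0.653
```

>>> send_rows --plan '[[[0, 0, 0], [0, -0.0208, 0]], [[0, 0, 0], [0, -0.0208, 0]], [[0, 0, 0], [0, -0.0208, 0]], [[0, 0, 0], [0, -0.0208, 0]], [[0, 0, 0], [0, -0.0208, 0]], [[0, 0, 0], [0, -0.0208, 0]], [[0, 0, 0], [0, -0.0208, 0]], [[0, 0, 0], [0, -0.0208, 0]], [[0, 0, 0], [0, -0.0208, 0]], [[0, 0, 0], [0, -0.0208, 0]], [[0, 0, 0], [0, -0.0208, 0]], [[0, 0, 0], [0, -0.0208, 0]]]'

```text
time: 11.65
eef_pos: [0.4613, -0.1674, 0.1827]
tcp_rot: [-0.493, 0.509, -0.506, 0.492]
contact_force: [0.1, -0.3, 0.0]
opening: 0.649
```

```bash
python3 - <<'E'
from h import *
go(0,-248,41,'x');print(get_state()["qpos"])
E
```

```text
bed [ -90.1 -154.1] z 182.7 t 11.65 F [ 0.1 -0.3  0. ]
target [ 0.5484 -0.2641  0.041 ] shift [0.787 1.176 0.754] turn [ 0.0006  0.0004 -0.0004] axes
 [[-0.029 -0.004  1.   ]
 [-1.     0.002 -0.029]
 [-0.002 -1.    -0.004]]
[-5.55289632e-01 -6.09018842e-02  2.07556810e+00  1.52617707e-04
  1.13124476e+00 -5.26183827e-01]
```

>>> send_rows --plan '[[[0.131, 0, 0.126], [0.0006, 0.0004, -0.0004]], [[0.131, 0, 0.126], [0, 0, 0]], [[0.131, 0, 0.126], [0, 0, 0]], [[0.131, 0, 0.126], [0, 0, 0]], [[0.131, 0, 0.126], [0, 0, 0]], [[0.131, 0, 0.126], [0, 0, 0]], [[0, 0.1, 0], [0, 0, 0]], [[0, 0.1, 0], [0, 0, 0]], [[0, 0, 0], [0, 0, 0]]]'

```text
time: 12.55
eef_pos: [0.5473, -0.2636, 0.157]
tcp_rot: [-0.491, 0.511, -0.508, 0.491]
contact_force: [-0.7, -0.2, -0.4]
opening: 0.652
```

```bash
python3 - <<'E'
from h import *
go(-0.5,-248,41,'x')
E
python3 n.py
```

```text
bed [  -1.1 -247.5] z 157.0 t 12.55 F [-0.7 -0.2 -0.4]
target [ 0.5479 -0.2641  0.041 ] shift [0.006 0.967 0.009] turn [ 0.0006 -0.0008 -0.0004] axes
 [[-0.037 -0.003  0.999]
 [-0.999  0.003 -0.037]
 [-0.002 -1.    -0.003]]
hull corners bed [[47.20000076293945, -101.30000305175781], [47.0, -205.1999969482422], [-47.099998474121094, -206.1999969482422], [-47.70000076293945, -100.5999984741211]]
```

>>> send_rows --plan '[[[0, 0.12, 0], [0.0005, -0.0005, -0.0003]], [[0, 0.12, 0.005], [0, 0, 0]], [[0, 0.12, 0], [0, 0, 0]], [[0, 0.12, 0], [0, 0, 0]], [[0, 0.12, 0], [0, 0, 0]], [[0, 0.12, 0], [0, 0, 0]], [[0, 0.12, 0], [0, 0, 0]], [[0, 0.12, 0], [0, 0, 0]], [[0, 0, 0], [0, 0, 0]], [[-0.08, 0, 0], [0, 0, 0]], [[-0.08, 0, 0], [0, 0, 0]], [[0, 0, 0], [0, 0, 0]]]'

```text
time: 13.8
eef_pos: [0.5525, -0.2457, 0.0473]
tcp_rot: [0.491, -0.505, 0.511, -0.493]
contact_force: [0.6, 1.0, -0.2]
opening: 0.653
```

```bash
python3 - <<'E'
from h import *
go(-0.5,-170,41,'x')
E
python3 n.py
```

```text
bed [   3.5 -229.5] z 47.3 t 13.8 F [ 0.6  1.  -0.2]
target [ 0.5504 -0.1861  0.041 ] shift [-0.496  0.05  -0.034] turn [-0.0012 -0.0001  0.0007] axes
 [[-0.032  0.008  0.999]
 [-0.999 -0.005 -0.032]
 [ 0.005 -1.     0.008]]
hull corners bed [[-31.299999237060547, -123.69999694824219], [30.299999237060547, -123.5999984741211], [30.0, -180.5], [-31.0, -180.6999969482422]]
```

>>> send_rows --plan '[[[0, 0.045, -0.03], [-0.0012, 0, 0.0007]], [[-0.03, 0, 0], [0, 0, 0]], [[-0.03, 0, 0], [0, 0, 0]], [[-0.03, 0, 0], [0, 0, 0]], [[-0.03, 0, 0], [0, 0, 0]], [[-0.03, 0, 0], [0, 0, 0]], [[-0.03, 0, 0], [0, 0, 0]], [[-0.03, 0, 0], [0, 0, 0]], [[-0.03, 0, 0], [0, 0, 0]], [[-0.03, 0, 0], [0, 0, 0]], [[-0.03, 0, 0], [0, 0, 0]], [[0, 0, 0], [0, 0, 0]]]'

```text
time: 15.05
eef_pos: [0.5498, -0.2102, 0.0411]
tcp_rot: [-0.492, 0.509, -0.508, 0.492]
contact_force: [0.5, -0.3, -0.4]
opening: 0.651
```

```bash
python3 - <<'E'
from h import *
go(-0.5,-150,41,'x')
c=read_camera("top");show(c,c["world_from_camera"]);cv2.imwrite("pics/t4.png",np.vstack([c["img"][130:280],0*c["img"][:10],wrist()[0]["img"]]))
E
```

```text
bed [  -0.3 -194.1] z 41.1 t 15.05 F [ 0.5 -0.3 -0.4]
target [ 0.551  -0.1661  0.041 ] shift [-0.368  0.002 -0.002] turn [ 0.0001 -0.0003 -0.0001] axes
 [[-0.034 -0.001  0.999]
 [-0.999  0.001 -0.034]
 [-0.001 -1.    -0.001]]
box bed mm [-350.   505.4] [126.   41.7] turn -83.72
```

View pics/t4.png

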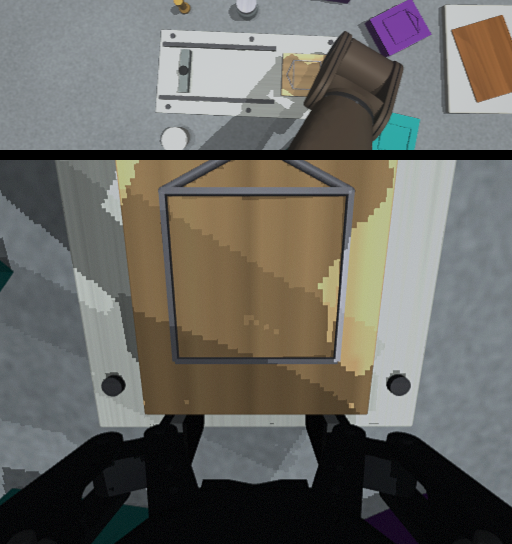

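Box square in front of the fingers: sides at columns ~145 to 370 at row 410, with the bed bolts symmetric at columns 112 and 398. I'll measure its edges by line fit, then push on.

```bash
cat > e.py <<'E'
from h import *
def edges(y=-150):
    c,W=wrist();h=cv2.cvtColor(c["img"],cv2.COLOR_BGR2HSV)
    m=cv2.inRange(h,(8,60,40),(40,255,255));m[270:]=0
    k=max(blobs(m>0,2000),key=cv2.contourArea);f=cv2.drawContours(0*m,[cv2.convexHull(k)],-1,255,-1)
    out=[]
    for side in(0,-1):
        px=[]
        for r in range(20,235,5):
            x=np.flatnonzero(f[r])
            if len(x) : px.append((x[side],r))
        p=np.array([tobed(q) for q in cast(c,px,.062,W)])*1000
        a=np.polyfit(p[:,1],p[:,0],1);out.append((np.polyval(a,p[:,1].mean()),-np.degrees(np.arctan(a[0])),p[:,1].min()))
    print("box left/right edge x, turn deg, rear y:",np.round(out,2).tolist(),"centre",round((out[0][0]+out[1][0])/2,2),"width",round(out[1][0]-out[0][0],1))
    # rails: dark pixels outside the box, at rail-top height
    d=(h[...,2]<60)&(f==0);d[200:]=0
    for b in blobs(d,150,6):
        p=np.array([tobed(q) for q in cast(c,b[:,0],.026,W)])*1000
        if p[:,1].ptp() if hasattr(p,'ptp') else np.ptp(p[:,1])>30: print("dark x",p[:,0].min().round(1),p[:,0].max().round(1),"y",p[:,1].min().round(0),p[:,1].max().round(0))
edges();go(-0.5,21,41,'x')
E
python3 e.py
```

```text
box left/right edge x, turn deg, rear y: [[-47.75, -0.14, -171.62], [46.94, -0.28, -171.89]] centre -0.4 width 94.7
bed [  -0.4 -194.3] z 41.1 t 15.2 F [ 0.2 -0.1 -0.5]
target [0.5564 0.0048 0.041 ] shift [-1.794  0.003 -0.005] turn [ 0.0002 -0.0004 -0.0002] axes
 [[-0.034 -0.001  0.999]
 [-0.999  0.001 -0.034]
 [-0.001 -1.    -0.001]]
```

>>> send_rows --plan '[[[-0.04, 0, 0], [0, -0.0004, 0]], [[-0.04, 0, 0], [0, 0, 0]], [[-0.04, 0, 0], [0, 0, 0]], [[-0.04, 0, 0], [0, 0, 0]], [[-0.04, 0, 0], [0, 0, 0]], [[-0.04, 0, 0], [0, 0, 0]], [[-0.04, 0, 0], [0, 0, 0]], [[-0.04, 0, 0], [0, 0, 0]], [[-0.04, 0, 0], [0, 0, 0]], [[-0.04, 0, 0], [0, 0, 0]], [[-0.04, 0, 0], [0, 0, 0]], [[0, 0, 0], [0, 0, 0]]]'

```text
time: 16.4
eef_pos: [0.5513, -0.1572, 0.0411]
tcp_rot: [-0.492, 0.508, -0.507, 0.492]
contact_force: [-0.3, 0.2, 0.7]
opening: 0.654
```

```bash
python3 e.py
```

```text
box left/right edge x, turn deg, rear y: [[-47.88, 0.07, -118.54], [46.9, -0.2, -118.56]] centre -0.49 width 94.8
dark x -67.7 -63.9 y -59.0 -23.0
bed [  -0.6 -141.1] z 41.0 t 16.45 F [0.6 0.1 0.4]
target [0.5564 0.0048 0.041 ] shift [-1.351e+00  2.000e-03  1.000e-03] turn [ 0.0002  0.     -0.0002] axes
 [[-0.031 -0.001  1.   ]
 [-1.     0.002 -0.031]
 [-0.002 -1.    -0.001]]
```

Very steady. Continuing.

>>> send_rows --plan '[[[-0.04, 0, 0], [0, 0, 0]], [[-0.04, 0, 0], [0, 0, 0]], [[-0.04, 0, 0], [0, 0, 0]], [[-0.04, 0, 0], [0, 0, 0]], [[-0.04, 0, 0], [0, 0, 0]], [[-0.04, 0, 0], [0, 0, 0]], [[-0.04, 0, 0], [0, 0, 0]], [[-0.04, 0, 0], [0, 0, 0]], [[-0.04, 0, 0], [0, 0, 0]], [[-0.04, 0, 0], [0, 0, 0]], [[-0.04, 0, 0], [0, 0, 0]], [[0, 0, 0], [0, 0, 0]]]'

```text
time: 17.65
eef_pos: [0.553, -0.1044, 0.0411]
tcp_rot: [-0.492, 0.508, -0.507, 0.492]
contact_force: [0.5, -0.0, 0.1]
opening: 0.651
```

```bash
python3 e.py;python3 - <<'E'
from h import *
cv2.imwrite("pics/w5.png",read_camera("wrist")["img"])
E
```

```text
box left/right edge x, turn deg, rear y: [[-47.95, 0.14, -65.78], [46.96, -0.08, -65.79]] centre -0.5 width 94.9
dark x -68.0 -63.9 y -58.0 10.0
dark x 63.4 66.4 y -17.0 30.0
bed [ -0.4 -88.4] z 41.2 t 17.7 F [ 0.1 -0.7 -0.1]
target [0.5564 0.0048 0.041 ] shift [-0.912  0.002 -0.001] turn [ 0.0001  0.0001 -0.0002] axes
 [[-0.031 -0.001  1.   ]
 [-1.     0.001 -0.031]
 [-0.001 -1.    -0.001]]
```

View pics/w5.png

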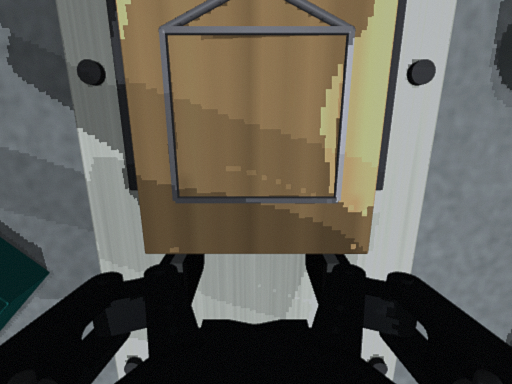

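The box is inside the mouth with equal dark rail margins at columns 130 and 382. On to the stop, slower at the end.

>>> send_rows --plan '[[[-0.04, 0, 0], [0, 0, 0]], [[-0.04, 0, 0], [0, 0, 0]], [[-0.04, 0, 0], [0, 0, 0]], [[-0.04, 0, 0], [0, 0, 0]], [[-0.04, 0, 0], [0, 0, 0]], [[-0.04, 0, 0], [0, 0, 0]], [[-0.04, 0, 0], [0, 0, 0]], [[-0.04, 0, 0], [0, 0, 0]], [[-0.04, 0, 0], [0, 0, 0]], [[-0.04, 0, 0], [0, 0, 0]], [[-0.04, 0, 0], [0, 0, 0]], [[0, 0, 0], [0, 0, 0]]]'

```text
time: 18.95
eef_pos: [0.5548, -0.0517, 0.0412]
tcp_rot: [-0.492, 0.508, -0.507, 0.492]
contact_force: [0.5, 0.2, -0.0]
opening: 0.65
```

>>> send_rows --plan '[[[-0.035, 0, 0], [0, 0, 0]], [[-0.035, 0, 0], [0, 0, 0]], [[-0.035, 0, 0], [0, 0, 0]], [[-0.035, 0, 0], [0, 0, 0]], [[-0.035, 0, 0], [0, 0, 0]], [[-0.035, 0, 0], [0, 0, 0]], [[-0.035, 0, 0], [0, 0, 0]], [[-0.035, 0, 0], [0, 0, 0]], [[-0.035, 0, 0], [0, 0, 0]], [[-0.035, 0, 0], [0, 0, 0]], [[0, 0, 0], [0, 0, 0]]]'

```text
time: 20.05
eef_pos: [0.5559, -0.0098, 0.041]
tcp_rot: [-0.492, 0.508, -0.507, 0.492]
contact_force: [0.2, -1.8, 0.3]
opening: 0.648
```

```bash
python3 e.py;python3 - <<'E'
from h import *
c=read_camera("side");cv2.imwrite("pics/s6.png",cv2.resize(c["img"][150:300,110:350],None,fx=3.3,fy=3.3))
E
```

```text
box left/right edge x, turn deg, rear y: [[-48.07, 0.0, 28.97], [46.89, -0.06, 28.93]] centre -0.59 width 95.0
dark x -68.0 -64.0 y 32.0 125.0
dark x 63.3 66.4 y 32.0 124.0
bed [-0.6  6.4] z 40.9 t 20.1 F [-0.3 -0.9  1. ]
target [0.5564 0.0048 0.041 ] shift [-0.121 -0.001  0.001] turn [ 0.0002  0.     -0.0002] axes
 [[-0.031 -0.001  1.   ]
 [-1.     0.001 -0.031]
 [-0.001 -1.    -0.001]]
```

View pics/s6.png

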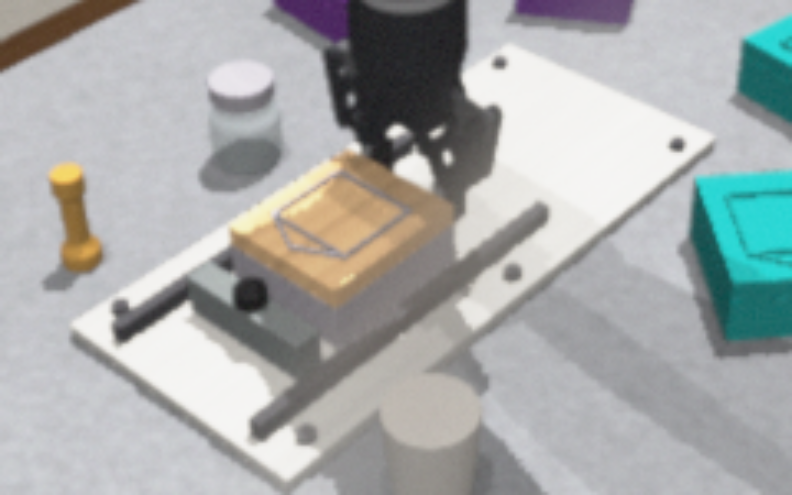

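Box just short of the stop (gap visible around (285,300)). Approaching in millimetres while watching force.

>>> send_rows --plan '[[[-0.01, 0, 0], [0, 0, 0]], [[-0.01, 0, 0], [0, 0, 0]], [[-0.01, 0, 0], [0, 0, 0]], [[-0.01, 0, 0], [0, 0, 0]], [[-0.01, 0, 0], [0, 0, 0]], [[-0.01, 0, 0], [0, 0, 0]], [[-0.01, 0, 0], [0, 0, 0]], [[-0.01, 0, 0], [0, 0, 0]], [[-0.01, 0, 0], [0, 0, 0]]]'

```text
time: 21.05
eef_pos: [0.5563, 0.0002, 0.0411]
tcp_rot: [-0.492, 0.508, -0.508, 0.492]
contact_force: [-0.5, -2.8, -1.3]
opening: 0.647
```

>>> send_rows --plan '[[[-0.01, 0, 0], [0, 0, 0]], [[-0.01, 0, 0], [0, 0, 0]]]'

```text
time: 21.25
eef_pos: [0.5564, 0.0026, 0.0411]
tcp_rot: [-0.492, 0.508, -0.508, 0.492]
contact_force: [0.7, -3.2, -1.6]
opening: 0.649
```

>>> send_rows --plan '[[[-0.01, 0, 0], [0, 0, 0]], [[-0.01, 0, 0], [0, 0, 0]]]'

```text
time: 21.45
eef_pos: [0.5565, 0.005, 0.0411]
tcp_rot: [-0.492, 0.508, -0.508, 0.492]
contact_force: [-0.8, -1.3, -1.3]
opening: 0.653
```

>>> send_rows --plan '[[[-0.01, 0, 0], [0, 0, 0]]]'

```text
time: 21.55
eef_pos: [0.5566, 0.0053, 0.0412]
tcp_rot: [0.493, -0.507, 0.508, -0.492]
contact_force: [0.1, -9.8, -2.2]
opening: 0.649
```

>>> send_rows --plan '[[[-0.01, 0, 0], [0, 0, 0]]]'

```text
time: 21.65
eef_pos: [0.5568, 0.0054, 0.0413]
tcp_rot: [0.494, -0.506, 0.508, -0.491]
contact_force: [-0.6, -13.7, -2.0]
opening: 0.647
```

Contact with the stop came at the predicted place. One more small press to seat it, then a check.

>>> send_rows --plan '[[[-0.01, 0, 0], [0, 0, 0]], [[-0.005, 0, 0], [0, 0, 0]], [[0, 0, 0], [0, 0, 0]]]'

```text
time: 21.95
eef_pos: [0.5569, 0.0054, 0.0414]
tcp_rot: [0.495, -0.505, 0.509, -0.491]
contact_force: [-1.1, -15.2, -2.3]
opening: 0.654
```

```bash
python3 e.py
```

```text
box left/right edge x, turn deg, rear y: [[-47.43, 0.12, 44.12], [47.62, 0.15, 44.33]] centre 0.09 width 95.0
dark x -67.9 -63.1 y 47.0 139.0
dark x 64.0 66.4 y 71.0 139.0
bed [ 0.  21.6] z 41.4 t 22.0 F [ -1.  -15.5  -1.7]
target [0.5564 0.0048 0.041 ] shift [ 0.005  0.004 -0.004] turn [0.     0.0005 0.0011] axes
 [[-0.028 -0.     1.   ]
 [-1.    -0.007 -0.028]
 [ 0.007 -1.    -0.   ]]
```

>>> send_rows --plan '[[[0.02, 0, 0], [0, 0, 0]], [[0.02, 0, 0], [0, 0, 0]], [[0.04, 0, 0], [0, 0, 0]], [[0.08, 0, 0], [0, 0, 0]], [[0.1, 0, 0], [0, 0, 0]], [[0.1, 0, 0], [0, 0, 0]], [[0, -0.15, 0], [0, 0, 0]], [[0, -0.25, 0], [0, 0, 0]], [[0, -0.25, 0], [0, 0, 0]], [[0, -0.25, 0], [0, 0, 0]], [[0, -0.25, 0], [0, 0, 0]], [[0, 0, 0], [0, 0, 0]]]'

```text
time: 23.2
eef_pos: [0.5584, -0.0356, 0.1847]
tcp_rot: [0.49, -0.505, 0.511, -0.494]
contact_force: [0.2, -0.2, -0.2]
opening: 0.648
```

>>> send_rows --plan '[[[0.2, 0, 0], [0, 0, 0]], [[0.3, 0, 0], [0, 0, 0]], [[0.3, 0, 0], [0, 0, 0]], [[0.3, 0, 0], [0, 0, 0]], [[0.3, 0, 0], [0, 0, 0]], [[0.3, 0, 0], [0, 0, 0]], [[0.3, 0, 0], [0, 0, 0]], [[0.3, 0, 0], [0, 0, 0]], [[0, 0, 0], [0, 0, 0]], [[0, 0, 0], [0, 0, 0]]]'

```text
time: 24.2
eef_pos: [0.5458, -0.3107, 0.1776]
tcp_rot: [-0.492, 0.509, -0.507, 0.491]
contact_force: [-0.9, -0.6, 0.0]
opening: 0.649
```

```bash
python3 m.py 2>&1 | grep -v mid; python3 - <<'E'
from h import *
c=read_camera("top");show(c,c["world_from_camera"]);s=get_state();print(s["eef_pos"],s["contact_force"])
b=read_camera("side");cv2.imwrite("pics/f.png",np.hstack([cv2.resize(c["img"][160:256,145:275],None,fx=3,fy=3),cv2.resize(b["img"][160:256,125:255],None,fx=3,fy=3)]))
E
```

```text
bed (array([562.1, -15.2]), array([501.1, 222.7]), 91.4)
box (186, 179, 51, 44) (array([559.7,  69.4]), array([111.7,  95.6]), 88.35)
box bed mm [ 0.8 85.9] [112.2  95.5] turn 0.06
[ 0.54623825 -0.30912937  0.17802239] [-0.44095677 -0.00314378  0.4326096 ]
```

View pics/f.png

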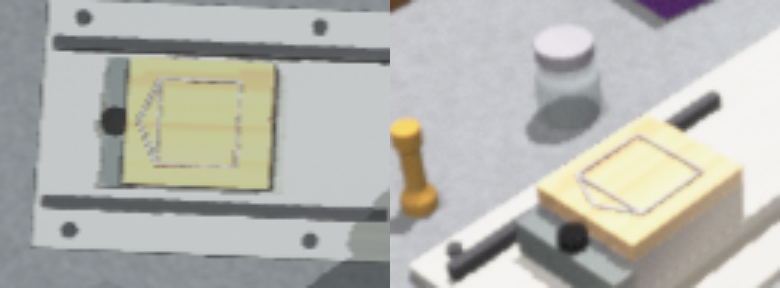

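The box is flush against the stop, square to within 0.1–0.2° and centred between the rails. The robot is clear of everything.

```bash
python3 -c "
from plant import *
print(sign_off())"
```

```text
the job is handed in; nothing more can be done
None
```

The die box is seated flush against the depth stop, and I signed the job off at about 24 s of the 72 s allowed. I pushed it sideways with two fingers to centre and square it, then from behind down the lane until it met the stop, then backed off and lifted clear.

**Contact with the stop:** The box met the stop within 1 mm of where I had predicted. I pressed to about 15 N to seat it.

**Final position:** The last top-camera view put the box centre at x = +0.8 mm and y = 86 mm in the bed's frame, turned 0.1°. The wrist camera, just before I backed off, put it at x = +0.1 mm and turned 0.1°. That leaves about 9 to 10 mm free on each side.

**Rails and bystanders:** The pose, force and picture checks showed no sign of touching a rail. I did not touch the jar, stamp or maul head. The jar and stamp show as standing in the last picture; the maul head is outside that crop, but it was standing in the side view taken just before the box reached the stop.

**Disagreements:** The automatic bed outline in the last top view came out wrong (501 × 223 mm at 91.4°), probably because the arm or its shadow got into the colour mask. I ignored it and kept the first bed measurement. One earlier top-camera box reading was also useless because the arm hid the box, so I used the wrist camera there.

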